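Load the disc finisher and read its gear-oil dipstick

TASK

Get the bench finisher ready for a run: load the three lamp fittings (brass candle cup, copper finial, steel bracket) into its orange drum, in any order, and only then take the yellow-handled dipstick from its cradle, push it down the slanted steel tube until its brass collar stops on the tube's mouth, and draw it right out again. Finish by holding it still in the gripper for reading: the rod level, its tip about 10 cm above the middle of the white tile and the dipstick touching nothing but the gripper; finish while holding it, do not put it down. Leave the jar, the screwdriver and the pliers where they are.

Things in the scene. Friction and masses are not known exactly. Their poses are not given: they have to be found in the camera images.
- candle_cup: brass candle cup, a solid of revolution standing upright (z up): 36 mm high, diameter 32 mm at the foot widening to 44 mm from 30 mm up to the top, 110 g; origin at the centre of its underside
- finial: copper finial, a solid of revolution standing upright (z up): 48 mm high, foot 34 mm in diameter and 8 mm high, waist, then a bulb 28 mm in diameter from 24 to 36 mm up, tapering to a point, 80 g; origin at the centre of its underside
- bracket: steel link bracket lying flat: a bar 60 mm long (its x axis), 12 mm wide (y), 24 mm high, with an upright round boss 22 mm in diameter and 24 mm high centred at each end (82 mm overall), 100 g; origin at the centre of its underside; grip it by the bar across y
- machine: bench disc finisher, fixed: blue base 220 x 290 mm (x, y; centred 10 mm to +x, 20 mm to +y of the origin), 30 mm high; orange drum on its +y part; grey gear case 110 x 100 mm, top 100 mm above the bench (centred 5 mm to -x, 65 mm to -y of the origin), which carries the dipstick tube. Origin at bench height; x points away from the robot at yaw 0
- drum: orange open-topped round drum of the finisher: outer diameter 160 mm, wall 4 mm, 70 mm high, upright and fixed; origin at the centre of its underside (30 mm above the bench), inner floor 5 mm and rim 70 mm above it
- tube: slanted steel dipstick tube on the gear case, fixed; origin at the centre of its mouth, 150 mm above the bench; z axis along the tube, outwards: it rises 35 degrees above level, away from the robot along the finisher's x. Bore 13 mm, widening over the last 21 mm to a 30 mm funnel mouth with a rim 36 mm across; 101 mm deep
- dipstick: dipstick, loose, 120 g, lying level in its cradle, straight along its x axis: steel rod 8 mm thick, 90 mm long (tip at x = -90 mm), brass collar 40 mm across and 6 mm thick, yellow handle from x = 6 to 94 mm, 16 mm wide (y), 22 mm high (z). Origin on the axis, at the collar's rod-side face (it seats on the tube's mouth); x axis points to the handle
- dipstick_tip (a point): the tip of the dipstick's rod, on its axis (90 mm from the collar)
- dipstick_handle (a point): point on the axis of the dipstick's handle, 45 mm from the collar's seating face: the place to grip, free of the cradle on both sides, with 36 mm of room below the axis
- cradle: aluminium cradle of the dipstick, fixed: base 200 x 50 mm, 6 mm high, a fork under the rod (55 mm from the collar) and one under the handle's end (80 to 92 mm from the collar's rod-side face), fork tops up to 8 mm above the dipstick's axis. Origin at bench height under the dipstick's origin, x along the dipstick, whose axis lies 42 mm above the bench; lift it straight up
- tile: white reading tile in a dark frame lying on the bench, fixed: 70 x 70 mm, 8 mm high; origin at the centre of its underside
- jar: amber glass jar with a black lid, 52 mm in diameter, 65 mm high, origin at its underside; leave alone
- screwdriver: red-handled screwdriver lying on the bench; leave alone
- pliers: green-handled pliers, about 155 mm long, lying flat on the bench; leave alone

How it is judged:
By the outcome, as a careful person would: the job done as asked, in the order asked, and still so for the second after the job is handed in, while the arm keeps its last pose, push and grip.
It also fails if it takes over 72 s, if anything falls off the work surface, if the arm or the gripper's body presses on something with over 40 N, if the wrist force passes 120 N, or if a joint passes its speed limit or range.

ROBOT

A 6-joint arm with a two-finger parallel gripper is mounted at the origin on the work surface. World frame = base frame: x ahead of the robot, y to its left, z up, the work surface at z = 0. Lengths are in m, angles in rad, forces in N, time in s.
With the tool pointing down it reaches from about 0.325 to 0.775 m from the base axis. Payload 9.3 kg.
Tool frame: the origin (TCP) lies between the finger pads; the fingertips stand 25 mm ahead of it and the grasp point (between the pads) lies 6 mm ahead of it; z points along the fingers, y is the line along which they close (so a half turn about z gives the same grasp; the last joint's range is limited). The gripper opens to 85 mm and grips with 20 to 120 N. Pads are 22 mm wide; open, the fingers measure 114 mm over their backs; the gripper's body (76 mm by 85 mm) begins 54 mm behind the grasp point. The pads swing forward as they close: fully open they stand 13 mm farther back than shut.
Start: joints at [0.975, 0.259, 0.021, 1.334, 0, 1.418], TCP at [0.236, 0.497, 0.256] pointing down, gripper open.
Joint ranges: [-3.04, 3.04], [-0.91, 1.82], [-1.04, 1.36], [-1.92, 1.95], [-1.52, 1.45], [-3.14, 3.14]. Speed limits (rad/s): [2.22, 2.22, 2.79, 3.14, 3.14, 3.14].

INTERFACE

Orientations are given as a unit quaternion [w, x, y, z].
In Python, from rig import status, viewer, hand_in gives the robot as it stands. The module is installed in compiled form; this text tells all that it offers.
- The arm moves only by the tool send_rows, never from a script. Its argument "increments" is a list of rows, each a list of 5 numbers: the opening, from 0 (shut) to 1 (fully open), then the shift along the tool's x, y, z in mm, then the turn about the tool's z in degrees. A call has 1 to 8 rows; each row is the pose to reach, as a shift and turn from the pose commanded when the call began, along the tool's axes at that moment; what a row does not reach only later rows make up. A row lasts 1/12 s, in which the tool goes at most 41.7 mm and 7.16 degrees, less where a joint would pass 70% of its speed; a pose out of reach is approached as far as the arm can. A call with a gripper value outside its range is refused whole. The fingers move at their own pace and stop on an object; "squeeze" is the grip in N (left out, the last holds). Time passes only in rows, so rows that repeat a pose let the fingers close. It gives the time, the measured TCP pose, the force, the opening and the grip force at its end, in the units of the state.
- status.sense(): the state, without advancing time (a new reading comes with each control period).
- viewer.read_camera(name): name is "scene" or "top"; returns the picture (384x512x3 uint8, red, green, blue); there is no depth.
- viewer.camera_params(name): a dict with "mtx" (3x3 intrinsics, pixels), "R" (3x3) and "t" (3): a world point X has camera coordinates R X + t. Camera axes: x right, y down, z forward; pixel columns grow to the right and rows downward; lengths in m; the calibration is good to about 2 mm. A picture is of the moment at which its call begins. camera_params takes no time and is no camera call.
- hand_in(): hands the job in; it is judged then, once.
The state is a dict: "time": time; "q": joint angles; "qvel": joint speeds; "joint_torque": joint torques, N m; "tool_pos": TCP position; "orientation": TCP orientation; "contact_force": force on the tool from outside, world axes, zero at the start; "torque": the same for the moment, N m; "opening": opening from 0.0 (shut) to 1.0 (fully open); "grip_force": force on a finger pad.
Only numpy, scipy, OpenCV 4.12 (cv2) and the standard library are available. Lean on these libraries where they do the work, as an engineer would, in place of code of your own. Each camera call takes 0.05 s, during which the arm holds its last target. There are 200 camera calls.

## Working session

There is one attempt and no reset: what is moved stays moved. The work goes in short steps, Python scripts to look and compute and a tool call to move; the robot and the scene stay as the last step left them, time stands still between calls to the robot, and variables do not carry over. Pictures are saved under pics/ and viewed, at most 10 in all, crops included, and the job is handed in when it is done.

Besides the shell and the picture viewer there is one more tool, called as name([rows], argument=value, ...), one row to a line, values as JSON. send_rows: Moves the arm, as the interface text tells. Its arguments: {"type":"object","properties":{"increments":{"type":"array"},"squeeze":{"type":"number"}},"required":["increments"]}

```bash
mkdir -p pics; cat > h.py <<'E'
import numpy as np, cv2
from rig import status, viewer, hand_in
def shot(n,f):
    im=viewer.read_camera(n); cv2.imwrite(f'pics/{f}.png',im[:,:,::-1]); return im
def ray(n,u,v,z):
    p=viewer.camera_params(n);M,R,t=map(np.array,(p['mtx'],p['R'],p['t']))
    c=-R.T@t; d=R.T@np.linalg.inv(M)@np.array([u,v,1.]); return c+d*(z-c[2])/d[2]
def proj(n,X):
    p=viewer.camera_params(n);M,R,t=map(np.array,(p['mtx'],p['R'],p['t']))
    x=M@(R@np.array(X,float)+t); return x[:2]/x[2]
E
python3 - <<'E'
from h import *
a=shot('top','t0');b=shot('scene','s0')
for n in('top','scene'):
    p=viewer.camera_params(n);print(n,-np.array(p['R']).T@p['t'],np.array(p['mtx'])[0]);print(np.array(p['R']).round(2))
s=status.sense();print(s['time'],s['tool_pos'],s['orientation'],s['opening'])
E
```

```text
top [ 0.43015119 -0.00635183  1.26042076] [414.51561209   0.         252.5226153 ]
[[ 0.02 -1.   -0.02]
 [-0.99 -0.02 -0.13]
 [ 0.13  0.03 -0.99]]
scene [1.21647543 0.51214062 0.99755783] [432.52302479   0.         252.29921217]
[[-0.63  0.78 -0.01]
 [ 0.58  0.46 -0.67]
 [-0.52 -0.43 -0.74]]
0.1 [0.23555221 0.49678714 0.25575063] [-2.13021185e-04  2.19596998e-01  9.75590506e-01 -5.26832202e-04] 1.0005408035751082
```

View pics/t0.png

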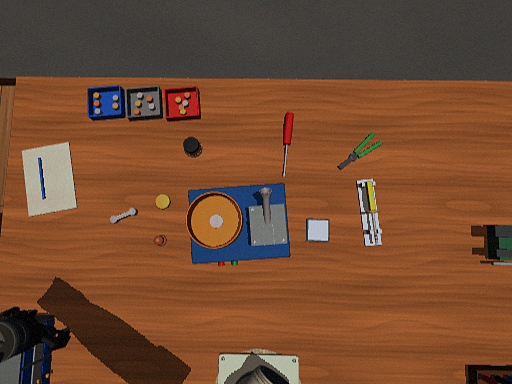

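View pics/s0.png

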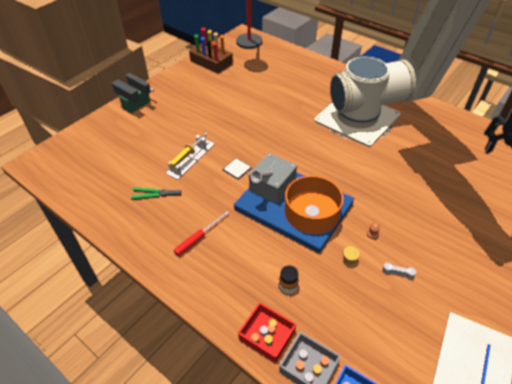

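The top view shows the cup at (163,202), finial (160,240), bracket (124,215), drum (215,221), tube mouth (265,190), tile (318,230) and dipstick (370,210), with its handle pointing away from the robot. The scene view agrees.

```bash
cat > m.py <<'E'
from h import *
a=cv2.imread('pics/t0.png');b=cv2.imread('pics/s0.png')
def mk(im,box,lo,hi):
    h=cv2.cvtColor(im,cv2.COLOR_BGR2HSV);m=cv2.inRange(h,np.array(lo),np.array(hi));k=np.zeros_like(m);x0,y0,x1,y1=box;k[y0:y1,x0:x1]=m[y0:y1,x0:x1]
    cs,_=cv2.findContours(k,0,2);
    if not cs: return None
    c=max(cs,key=cv2.contourArea);return c
def rep(nm,cam,im,box,lo,hi,z):
    c=mk(im,box,lo,hi)
    if c is None: print(nm,cam,'none');return
    (u,v),(w,hh),an=cv2.minAreaRect(c);M=cv2.moments(c);cx=(M['m10']/M['m00'],M['m01']/M['m00']) if M['m00'] else (u,v)
    print(nm,cam,np.round([u,v,w,hh,an,*cx,cv2.contourArea(c)],1),ray(cam,u,v,z).round(4),[ray(cam,*p,z)[:2].round(3).tolist() for p in cv2.boxPoints(((u,v),(w,hh),an))] )
T=('top',a);S=('scene',b)
rep('cup',*T,(150,190,178,212),(22,110,120),(32,255,255),.036)
rep('cup',*S,(335,240,365,270),(22,110,100),(32,255,255),.022)
rep('fin',*T,(150,230,170,250),(0,120,60),(14,255,255),.03)
rep('fin',*S,(362,218,385,242),(0,120,60),(14,255,255),.024)
rep('brk',*T,(105,203,142,227),(0,0,120),(180,60,255),.024)
rep('brk',*S,(375,255,425,285),(0,0,120),(180,60,255),.02)
rep('blue',*T,(180,175,300,270),(100,120,40),(125,255,255),.03)
rep('drum',*T,(180,185,250,255),(5,150,60),(16,255,255),.1)
rep('tile',*T,(300,212,335,246),(0,0,170),(180,60,255),.008)
rep('tile',*S,(222,155,252,182),(0,0,170),(180,60,255),.008)
rep('hand',*T,(350,170,390,250),(22,140,120),(32,255,255),.053)
rep('hand',*S,(160,130,220,185),(22,140,120),(32,255,255),.045)
rep('crad',*T,(345,165,395,255),(0,0,150),(180,50,255),.006)
E
python3 m.py
python3 - <<'E'
from h import *
a=cv2.imread('pics/t0.png');b=cv2.imread('pics/s0.png')
c=lambda i,x,y,w,h,k:cv2.resize(i[y:y+h,x:x+w],(w*k,h*k),interpolation=cv2.INTER_CUBIC)
A=np.hstack([c(a,225,175,75,80,5),c(a,335,170,60,80,5)])
B=np.hstack([c(b,235,145,75,38*2,5),c(b,155,125,70,76,5)])[:, :675]
cv2.imwrite('pics/z.png',cv2.resize(np.vstack([A[:,:675],B[:,:]]) ,None,fx=.75,fy=.75))
E
```

```text
cup top [164.5 200.   13.    8.   63.4 164.  200.   71. ] [0.5538 0.2873 0.036 ] [[0.565, 0.307], [0.577, 0.286], [0.542, 0.267], [0.531, 0.288]]
cup scene [350.5 252.5  11.3   8.5  45.  349.3 252.4  59.5] [0.5451 0.2935 0.022 ] [[0.554, 0.277], [0.527, 0.28], [0.536, 0.31], [0.563, 0.307]]
fin top [159.5 239.5  19.   19.   90.  159.5 239.5 361. ] [0.4366 0.298  0.03  ] [[0.464, 0.328], [0.465, 0.271], [0.409, 0.268], [0.408, 0.325]]
fin scene [373.  229.5  23.   22.   90.  373.  229.5 506. ] [0.4401 0.3036 0.024 ] [[0.423, 0.259], [0.384, 0.308], [0.457, 0.346], [0.494, 0.299]]
brk top [122.2 214.7   6.7  26.6  68.2 122.3 215.   94. ] [0.5083 0.4159 0.024 ] [[0.502, 0.457], [0.533, 0.384], [0.515, 0.375], [0.484, 0.448]]
brk scene [399.5 268.9  32.    7.3  11.8 399.4 268.9 149. ] [0.5087 0.419  0.02  ] [[0.536, 0.386], [0.514, 0.379], [0.481, 0.452], [0.504, 0.458]]
blue top [ 238.1  223.    73.6   97.9   85.6  252.2  225.3 4346. ] [0.4896 0.0662 0.03  ] [[0.585, 0.224], [0.613, -0.069], [0.396, -0.087], [0.369, 0.198]]
drum top [ 213.   219.5   69.    66.    90.   208.9  219.7 2804
[... 158 characters left out ...]
 -0.1713  0.008 ] [[0.504, -0.143], [0.505, -0.2], [0.445, -0.2], [0.444, -0.143]]
tile scene [236.8 167.2  17.   19.1  45.  236.6 167.6 243.5] [ 0.4766 -0.1677  0.008 ] [[0.505, -0.198], [0.429, -0.205], [0.448, -0.137], [0.522, -0.132]]
hand top [370.9 195.   28.8   4.3  82.2 370.9 194.6  92. ] [ 0.5772 -0.3205  0.053 ] [[0.618, -0.309], [0.62, -0.322], [0.537, -0.332], [0.535, -0.319]]
hand scene [180.5 155.5   5.   24.1  47.  180.5 155.5  97.5] [ 0.576  -0.3193  0.045 ] [[0.618, -0.324], [0.527, -0.336], [0.533, -0.314], [0.623, -0.304]]
crad top [368.1 229.9  31.3   9.7  82.9 369.4 234.4  94. ] [ 0.4777 -0.3225  0.006 ] [[0.522, -0.303], [0.526, -0.332], [0.434, -0.342], [0.43, -0.313]]
```

View pics/z.png

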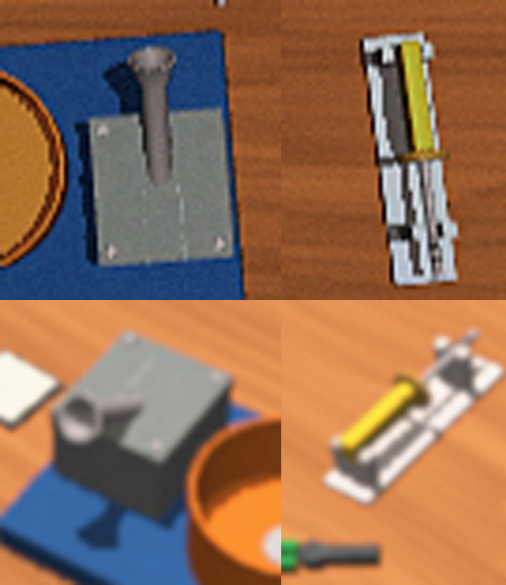

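The close-up shows the gear case carrying the tube, with its mouth at about top-view (265.7,191) and pointing away from the robot. The dipstick lies with its handle away from the robot, from (369.3,182) to (372.5,210), and its tip near (376.5,242).

```bash
python3 - <<'E'
from h import *
r=lambda n,u,v,z:ray(n,u,v,z)[:2].round(4)
print('base',[r('top',*p,.03) for p in((188,190),(284,183),(290,256),(193,263))])
print('mouth top',r('top',265.7,191,.15),'scene',r('scene',235+82/3.75,145+(418-300)/3.75,.15))
print('stick',r('top',369.3,182,.053),r('top',372.5,210,.053),r('top',376.5,242,.042))
a=cv2.imread('pics/t0.png');b=cv2.imread('pics/s0.png')
for n,im,(x0,y0,x1,y1),z in(('top',a,(148,228,174,252),.03),('scene',b,(360,216,388,244),.024),('top',a,(150,188,178,215),.036),('scene',b,(335,240,367,270),.02)):
    c=cv2.cvtColor(im[y0:y1,x0:x1],cv2.COLOR_BGR2LAB).astype(float)
    bg=np.median(c.reshape(-1,3),0);d=np.abs(c-bg)[:,:,1:].sum(2)
    m=(d>14);m=cv2.morphologyEx(m.astype(np.uint8),cv2.MORPH_OPEN,np.ones((2,2)))
    k,l,s,ce=cv2.connectedComponentsWithStats(m);i=1+np.argmax(s[1:,4]);print(n,s[i],ce[i]+(x0,y0),r(n,s[i][0]+s[i][2]/2-.5+x0,s[i][1]+s[i][3]/2-.5+y0,z))
c=lambda i,x,y,w,h,k:cv2.resize(i[y:y+h,x:x+w],(w*k,h*k),interpolation=cv2.INTER_CUBIC)
cv2.imwrite('pics/z2.png',np.hstack([c(a,140,190,40,60,9),c(b,335,215,45,60,9)]))
E
```

```text
base [array([0.5858, 0.2193]), array([ 0.6118, -0.0685]), array([ 0.3963, -0.0882]), array([0.3702, 0.1958])]
mouth top [ 0.5715 -0.0134] scene [ 0.5759 -0.0039]
stick [ 0.6155 -0.3165] [ 0.5335 -0.3243] [ 0.4418 -0.337 ]Traceback (most recent call last):
  File "<stdin>", line 11, in <module>
    return _wrapfunc(a, 'argmax', axis=axis, out=out, **kwds)
    return bound(*args, **kwds)
ValueError: attempt to get argmax of an empty sequence
```

```bash
python3 - <<'E'
from h import *
a=cv2.imread('pics/t0.png');b=cv2.imread('pics/s0.png')
c=lambda i,x,y,w,h,k:cv2.resize(i[y:y+h,x:x+w],(w*k,h*k),interpolation=cv2.INTER_CUBIC)
cv2.imwrite('pics/z2.png',np.hstack([c(a,140,190,40,60,9),c(b,335,215,45,60,9)]))
E
```

```text
(no output)
```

View pics/z2.png

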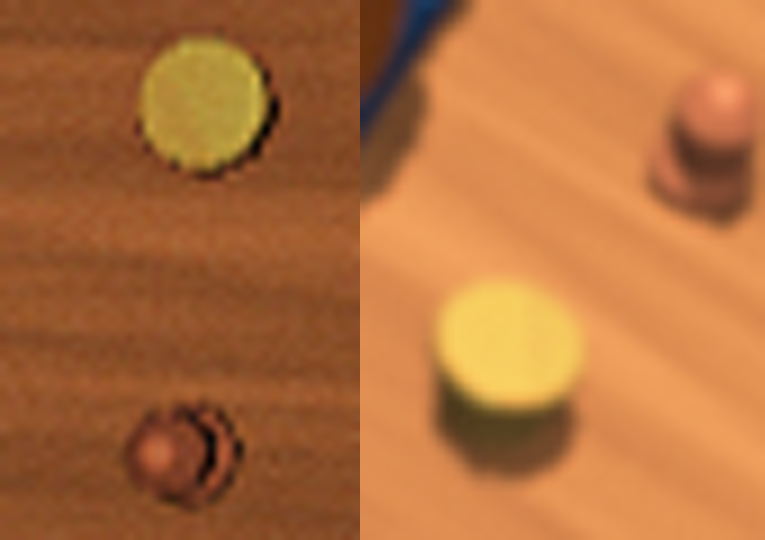

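The crop shows the cup's top disc at top-view (162.2,201.0) and scene (351.1,252.7). The finial's bulb is at (157.9,239.8), with its foot at (160.2,240.1).

```bash
python3 - <<'E'
from h import *
r=lambda n,u,v,z:ray(n,u,v,z)[:2].round(4)
print('cup',r('top',162.2,201,.036),r('scene',351.1,252.7,.036))
print('fin',r('top',157.9,239.8,.03),r('top',160.2,240.1,.006),r('scene',374,227,.03),r('scene',372.7,234.3,.006))
s=status.sense()
from scipy.spatial.transform import Rotation as Ro
q=s['orientation'];print(Ro.from_quat([*q[1:],q[0]]).as_matrix().round(3))
E
```

```text
cup [0.5507 0.2941] [0.5543 0.2982]
fin [0.4357 0.3027] [0.435  0.3017] [0.4353 0.3028] [0.4414 0.3073]
[[-0.904  0.428 -0.001]
 [ 0.428  0.904 -0.001]
 [ 0.    -0.001 -1.   ]]
```

send_rows([
  [1,-280,44,136,41],
  [1,-280,44,136,41],
  [1,-280,44,136,41],
  [1,-280,44,136,41],
  [1,-280,44,136,41],
  [1,-280,44,136,41],
  [1,-280,44,136,41],
  [1,-280,44,136,41],
], squeeze=40)

```text
time: 0.77
tool_pos: [0.5104, 0.4147, 0.1173]
orientation: [-0.0, 0.548, 0.836, -0.001]
contact_force: [-1.0, -0.5, 0.2]
opening: 0.999
grip_force: 0.0
```

```bash
cat > g.py <<'E'
import sys
from h import *
from scipy.spatial.transform import Rotation as Ro
def go(x,y,z,psi=None):
    s=status.sense();q=s['orientation'];R=Ro.from_quat([*q[1:],q[0]]).as_matrix();p=s['tool_pos']
    ps=np.degrees(np.arctan2(R[1,0],R[0,0]))
    print('t%.1f'%s['time'],np.round(p,4),'psi%.1f'%ps,'q',np.round(s['q'],2),'F',np.round(s['contact_force'],1),'op%.2f'%s['opening'],'-> ',np.round(R.T@(np.array([x,y,z])-p)*1000,1),'turn', None if psi is None else round((ps-psi+180)%360-180,1))
if __name__=='__main__': go(*map(float,sys.argv[1:]))
E
python3 g.py .508 .417 .029 113.7
python3 - <<'E'
from h import *
i=shot('top','t1');shot('scene','s1')
E
```

```text
t0.8 [0.5104 0.4147 0.1173] psi113.5 q [ 0.56  0.51  0.05  1.11 -0.    1.72] F [-1.  -0.5  0.2] op1.00 ->  [ 3.2 -1.  88.3] turn -0.2
```

send_rows([
  [1,3,-1,60,0],
  [1,3,-1,88,0],
  [1,3,-1,88,0],
  [0.0,3,-1,88,0],
  [0.0,3,-1,88,0],
  [0.0,3,-1,88,0],
  [0.0,3,-1,88,0],
  [0.0,3,-1,88,0],
])

```text
time: 1.53
tool_pos: [0.5061, 0.4197, 0.0344]
orientation: [0.001, 0.547, 0.837, 0.001]
contact_force: [-0.4, 0.1, -0.3]
opening: 0.304
grip_force: 0.0
```

send_rows([
  [0.0,0,0,0,0],
  [0.0,0,0,0,0],
  [0.0,0,0,0,0],
  [0.0,0,0,-30,0],
  [0,0,0,-70,0],
  [0,0,0,-110,0],
  [0,0,0,-140,0],
  [0,0,0,-140,0],
])

```text
time: 2.2
tool_pos: [0.5073, 0.4203, 0.18]
orientation: [0.002, 0.547, 0.837, 0.005]
contact_force: [-0.2, 0.4, -0.4]
opening: 0.123
grip_force: 39.5
```

```bash
python3 g.py .467 .119 .16 113.7
```

```text
t2.2 [0.5073 0.4203 0.18  ] psi113.6 q [0.56 0.47 0.14 1.24 0.   1.72] F [-0.2  0.4 -0.4] op0.12 ->  [-259.9 -157.9   17.9] turn -0.1
```

send_rows([
  [0,-260,-158,10,0],
  [0,-260,-158,10,0],
  [0,-260,-158,10,0],
  [0,-260,-158,10,0],
  [0,-260,-158,10,0],
  [0,-260,-158,10,0],
  [0,-260,-158,10,0],
  [0,-260,-158,10,0],
])

```text
time: 2.87
tool_pos: [0.4634, 0.1136, 0.1621]
orientation: [0.0, 0.548, 0.836, -0.001]
contact_force: [0.2, 0.6, -0.2]
opening: 0.127
grip_force: 39.6
```

```bash
python3 g.py .467 .119 .078 113.7
python3 - <<'E'
from h import *
i=shot('scene','s2')
a=cv2.imread('pics/t0.png');b=cv2.imread('pics/s0.png')
# drum rim: predicted circle overlay at several centres
def circ(n,c,r,z): return np.array([proj(n,[c[0]+r*np.cos(t),c[1]+r*np.sin(t),z]) for t in np.linspace(0,6.28,40)])
k=4
B=cv2.resize(b[160:250,270:360],None,fx=k,fy=k);A=cv2.resize(a[180:270,175:265],None,fx=k,fy=k)
for im,n,o in((A,'top',(175,180)),(B,'scene',(270,160))):
    cv2.polylines(im,[((circ(n,(.493,.13),.08,.1)-o+.5)*k).astype(int)],True,(255,255,255),1)
cv2.imwrite('pics/d.png',np.hstack([A,B]))
E
```

```text
t2.9 [0.4634 0.1136 0.1621] psi113.5 q [ 0.07  0.19 -0.32  1.06 -0.    1.23] F [ 0.2  0.6 -0.2] op0.13 ->  [ 3.6  5.5 84.1] turn -0.2
```

View pics/d.png

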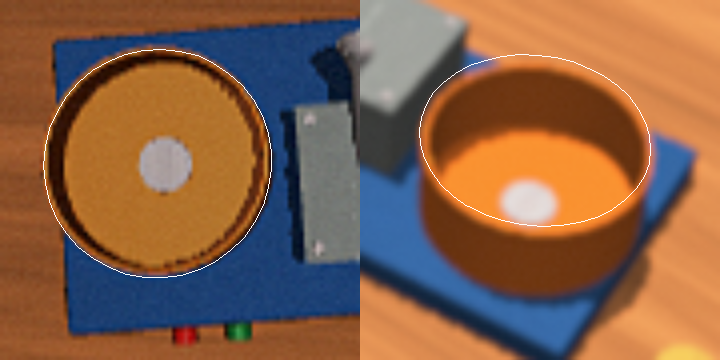

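The predicted drum rim matches the top view and sits about 2 px high in the scene view, so the centre is about (0.496, 0.132).

send_rows([
  [0,5,8,40,0],
  [0,5,8,82,0],
  [0,5,8,84,0],
  [0,5,8,84,0],
  [0.4,5,8,84,0],
  [0.4,5,8,84,0],
  [0.4,5,8,84,0],
  [0.4,5,8,84,0],
])

```text
time: 3.58
tool_pos: [0.471, 0.1255, 0.0798]
orientation: [0.001, 0.547, 0.837, 0.001]
contact_force: [-1.1, -0.0, 0.1]
opening: 0.401
grip_force: 0.0
```

send_rows([
  [0.4,0,0,-20,0],
  [0.4,0,0,-60,0],
  [0.4,0,0,-90,0],
  [0.6,0,0,-90,0],
  [0.7,0,0,-90,0],
  [0.7,0,0,-90,0],
])

```text
time: 4.08
tool_pos: [0.4701, 0.1254, 0.1686]
orientation: [0.0, 0.547, 0.837, 0.0]
contact_force: [-0.9, 0.2, -1.1]
opening: 0.702
grip_force: 0.0
```

```bash
python3 g.py .553 .297 .12 113.7
```

```text
t4.1 [0.4701 0.1254 0.1686] psi113.6 q [ 0.09  0.2  -0.29  1.08 -0.    1.25] F [-0.9  0.2 -1.1] op0.70 ->  [124.  144.7  48.7] turn -0.1
```

send_rows([
  [0.85,124,145,0,0],
  [0.85,124,145,0,0],
  [0.85,124,145,0,0],
  [0.85,124,145,0,0],
  [0.85,124,145,10,0],
  [0.85,124,145,49,0],
  [0.85,124,145,88,0],
  [0.85,124,145,100,0],
])

```text
time: 4.75
tool_pos: [0.5501, 0.2966, 0.0613]
orientation: [-0.003, 0.547, 0.837, -0.004]
contact_force: [-0.3, -0.9, -0.5]
opening: 0.855
grip_force: 0.0
```

```bash
python3 g.py .553 .297 .035 113.7
```

```text
t4.8 [0.5501 0.2966 0.0613] psi113.7 q [ 0.36  0.5  -0.12  0.96 -0.    1.52] F [-0.3 -0.9 -0.5] op0.85 ->  [-0.8  3.1 26.3] turn -0.0
```

```bash
cat > d.py <<'E'
import sys,json,os
import numpy as np
# dead reckoning of the commanded pose: d.py "dx dy dz turn;..." [x y z psi]
L=json.load(open('log.json')) if os.path.exists('log.json') else [[-280,44,136,41],[3,-1,88,0],[0,0,-140,0],[-260,-158,10,0],[5,8,84,0],[0,0,-90,0],[124,145,100,0]]
if sys.argv[1]!='-': L+=[list(map(float,m.split())) for m in sys.argv[1].split(';')]
json.dump(L,open('log.json','w'))
p=np.array([.23555,.49679,.25575])*1000;ps=154.63
def R(ps): c,s=np.cos(np.radians(ps)),np.sin(np.radians(ps)); return np.array([[c,s,0],[s,-c,0],[0,0,-1]])
for m in L: p=p+R(ps)@m[:3]; ps-=m[3]
print('cmd',p.round(1),round(ps,2))
if len(sys.argv)>2:
    g=list(map(float,sys.argv[2:])); print('move',(R(ps).T@(np.array(g[:3])-p)).round(1),'turn',round((ps-g[3]+180)%360-180,1) if len(g)>3 else '')
E
python3 d.py - 553 297 35 113.63
python3 - <<'E'
from h import *
for i in range(6): 
    viewer.read_camera('top');print(status.sense()['tool_pos'].round(4) if hasattr(status.sense()['tool_pos'],'round') else status.sense()['tool_pos'])
E
```

```text
cmd [553.2 296.9  67.7] 113.63
move [ 0.2 -0.2 32.7] turn 0.0
[0.5498 0.2962 0.061 ]
[0.5509 0.2964 0.064 ]
[0.5523 0.2967 0.0664]
[0.5533 0.297  0.0682]
[0.5539 0.2972 0.0692]
[0.5541 0.2972 0.0698]
```

send_rows([
  [0.85,0,0,33,0],
  [0.85,0,0,33,0],
  [0,0,0,33,0],
  [0,0,0,33,0],
  [0,0,0,33,0],
  [0,0,0,33,0],
  [0,0,0,33,0],
  [0,0,0,33,0],
])

```text
time: 5.72
tool_pos: [0.554, 0.2973, 0.0373]
orientation: [0.001, 0.547, 0.837, 0.001]
contact_force: [-2.2, -1.4, 7.2]
opening: 0.495
grip_force: 40.6
```

send_rows([
  [0,0,0,0,0],
  [0,0,0,-20,0],
  [0,0,0,-60,0],
  [0,0,0,-100,0],
  [0,0,0,-135,0],
  [0,0,0,-135,0],
])

```text
time: 6.22
tool_pos: [0.5558, 0.2981, 0.179]
orientation: [0.004, 0.547, 0.837, 0.005]
contact_force: [0.6, -0.0, -1.6]
opening: 0.492
grip_force: 41.2
```

```bash
python3 d.py '0 0 33 0;0 0 -135 0' 513 172 170 113.63
```

```text
cmd [553.2 296.9 169.7] 113.63
move [-98.3 -86.9  -0.3] turn 0.0
```

```bash
python3 d.py - 508 164 170 68.6
```

```text
cmd [553.2 296.9 169.7] 113.63
move [-103.6  -94.7   -0.3] turn 45.0
```

send_rows([
  [0,-104,-95,0,45],
  [0,-104,-95,0,45],
  [0,-104,-95,0,45],
  [0,-104,-95,0,45],
  [0,-104,-95,0,45],
  [0,-104,-95,0,45],
  [0,-104,-95,0,45],
  [0,-104,-95,0,45],
])

```text
time: 6.88
tool_pos: [0.5081, 0.1635, 0.171]
orientation: [0.0, 0.827, 0.563, 0.001]
contact_force: [1.1, -0.2, -0.6]
opening: 0.493
grip_force: 41.3
```

send_rows([
  [0,0,0,40,0],
  [0,0,0,75,0],
  [0,0,0,90,0],
  [0,0,0,90,0],
  [0.66,0,0,90,0],
  [0.66,0,0,90,0],
  [0.66,0,0,90,0],
  [0.66,0,0,90,0],
])

```text
time: 7.55
tool_pos: [0.5089, 0.1639, 0.0818]
orientation: [0.001, 0.826, 0.564, 0.001]
contact_force: [0.2, 0.1, -0.3]
opening: 0.662
grip_force: 0.0
```

send_rows([
  [0.66,0,0,-20,0],
  [0.66,0,0,-60,0],
  [0.66,0,0,-90,0],
  [0.66,0,0,-90,0],
])

```text
time: 7.88
tool_pos: [0.5105, 0.1642, 0.1772]
orientation: [0.002, 0.826, 0.564, 0.005]
contact_force: [1.0, -0.6, 0.3]
opening: 0.655
grip_force: 0.0
```

```bash
python3 d.py '-104 -95 0 45;0 0 90 0;0 0 -90 0' 436 303 170 113.6; python3 -c "
from h import *;shot('scene','s3');shot('top','t3')"
```

```text
cmd [507.9 163.5 169.7] 68.63
move [ 103.7 -117.7   -0.3] turn -45.0
```

View pics/s3.png

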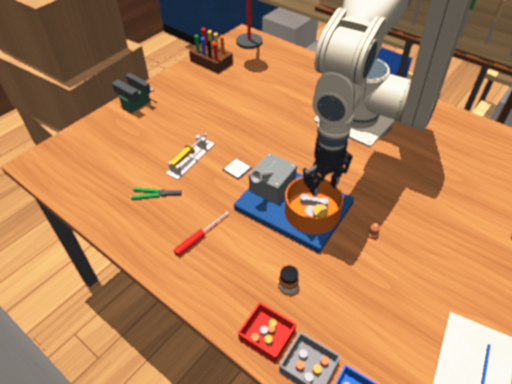

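The scene view shows the bracket and the cup lying in the drum around (312,207), and the finial still at (374,230).

send_rows([
  [0.7,104,-118,0,-45],
  [0.7,104,-118,0,-45],
  [0.7,104,-118,0,-45],
  [0.7,104,-118,0,-45],
  [0.7,104,-118,10,-45],
  [0.7,104,-118,50,-45],
  [0.7,104,-118,80,-45],
  [0.7,104,-118,80,-45],
])

```text
time: 8.65
tool_pos: [0.4326, 0.3023, 0.0848]
orientation: [-0.002, 0.546, 0.838, -0.004]
contact_force: [-0.7, -0.3, -1.2]
opening: 0.699
grip_force: 0.0
```

send_rows([
  [0.7,0,0,30,0],
  [0.7,0,0,53,0],
  [0.7,0,0,53,0],
  [0,0,0,53,0],
  [0,0,0,53,0],
  [0,0,0,53,0],
  [0,0,0,53,0],
  [0,0,0,53,0],
])

```text
time: 9.32
tool_pos: [0.437, 0.304, 0.0393]
orientation: [0.001, 0.548, 0.837, 0.001]
contact_force: [0.1, -1.3, 7.1]
opening: 0.305
grip_force: 39.1
```

send_rows([
  [0,0,0,0,0],
  [0,0,0,0,0],
  [0,0,0,-20,0],
  [0,0,0,-60,0],
  [0,0,0,-100,0],
  [0,0,0,-135,0],
  [0,0,0,-135,0],
])

```text
time: 9.9
tool_pos: [0.4384, 0.3048, 0.1805]
orientation: [0.003, 0.547, 0.837, 0.005]
contact_force: [0.9, 0.1, -0.9]
opening: 0.305
grip_force: 39.8
```

```bash
python3 d.py '104 -118 80 -45;0 0 53 0;0 0 -135 0' 533 117 170 158.6
```

```text
cmd [435.9 303.4 171.7] 113.63
move [-209.7   14.3    1.7] turn -45.0
```

send_rows([
  [0,-210,14,0,-45],
  [0,-210,14,0,-45],
  [0,-210,14,0,-45],
  [0,-210,14,0,-45],
  [0,-210,14,0,-45],
  [0,-210,14,0,-45],
  [0,-210,14,0,-45],
  [0,-210,14,0,-45],
])

```text
time: 10.57
tool_pos: [0.5337, 0.1153, 0.1732]
orientation: [0.001, 0.185, 0.983, 0.0]
contact_force: [-0.5, 0.4, 0.4]
opening: 0.306
grip_force: 39.8
```

send_rows([
  [0,0,0,40,0],
  [0,0,0,75,0],
  [0,0,0,90,0],
  [0,0,0,90,0],
  [0.48,0,0,90,0],
  [0.48,0,0,90,0],
  [0.48,0,0,90,0],
  [0.48,0,0,90,0],
])

```text
time: 11.23
tool_pos: [0.5338, 0.117, 0.0839]
orientation: [0.001, 0.186, 0.983, 0.0]
contact_force: [-0.4, -0.2, -0.6]
opening: 0.482
grip_force: 0.0
```

send_rows([
  [0.48,0,0,-20,0],
  [0.48,0,0,-60,0],
  [0.48,0,0,-90,0],
  [0.48,0,0,-90,0],
])

```text
time: 11.57
tool_pos: [0.5355, 0.117, 0.1792]
orientation: [0.005, 0.186, 0.983, 0.001]
contact_force: [-0.2, 0.2, 0.0]
opening: 0.485
grip_force: 0.0
```

```bash
python3 d.py '-210 14 0 -45;0 0 90 0;0 0 -90 0' 571.5 -320.5 170 186.5; python3 g.py 0 0 0
```

```text
cmd [532.9 116.6 171.7] 158.63
move [-195.3 -393.     1.7] turn -27.9
t11.6 [0.5355 0.117  0.1792] psi158.6 q [ 0.06  0.28 -0.14  1.13  0.    0.44] F [-0.2  0.2  0. ] op0.48 ->  [ 457.6 -305.   173.7] turn None
```

send_rows([
  [0.6,0,0,-40,0],
  [0.6,-40,-80,-80,-28],
  [0.6,-195,-393,-80,-28],
  [0.6,-195,-393,-80,-28],
  [0.6,-195,-393,-80,-28],
  [0.6,-195,-393,-80,-28],
  [0.6,-195,-393,-80,-28],
  [0.6,-195,-393,-80,-28],
], squeeze=40)

```text
time: 12.23
tool_pos: [0.5571, -0.1584, 0.2438]
orientation: [0.001, -0.058, 0.998, -0.0]
contact_force: [0.9, 0.5, 1.0]
opening: 0.597
grip_force: 0.0
```

```bash
python3 g.py .572 -.3204 .12 186.5;  python3 -c "
from h import *;shot('scene','s4');a=shot('top','t4')"
```

```text
t12.2 [ 0.5571 -0.1584  0.2438] psi-173.4 q [-0.42  0.31  0.06  1.32  0.   -0.54] F [0.9 0.5 1. ] op0.60 ->  [   4.1 -162.5  123.9] turn 0.1
```

send_rows([
  [0.6,4,-162,80,0],
  [0.6,4,-162,80,0],
  [0.6,4,-162,80,0],
  [0.6,4,-162,80,0],
  [0.6,4,-162,80,0],
  [0.6,4,-162,80,0],
  [0.6,4,-162,80,0],
  [0.6,4,-162,80,0],
])

```text
time: 13.0
tool_pos: [0.5722, -0.3168, 0.1636]
orientation: [0.0, -0.058, 0.998, -0.0]
contact_force: [0.4, 0.2, -0.3]
opening: 0.6
grip_force: 0.0
```

send_rows([
  [0.6,0,0,0,0],
  [0.6,0,0,0,0],
  [0.6,0,0,0,0],
  [0.6,0,0,0,0],
])

```text
time: 13.33
tool_pos: [0.5722, -0.3171, 0.1631]
orientation: [0.0, -0.058, 0.998, -0.0]
contact_force: [0.0, -0.1, 1.1]
opening: 0.598
grip_force: 0.0
```

```bash
python3 g.py .572 -.3204 .048 186.5;  python3 -c "
from h import *
a=shot('scene','s5');b=shot('top','t5')
k=cv2.resize(np.hstack([a[115:195,140:230],b[165:245,300:390]]),None,fx=4,fy=4,interpolation=2)[:,:,::-1];cv2.imwrite('pics/z5.png',k)"
```

```text
t13.3 [ 0.5722 -0.3171  0.1631] psi-173.3 q [-0.63  0.47  0.11  1.21 -0.   -0.75] F [ 0.  -0.1  1.1] op0.60 ->  [  0.7  -3.2 115.1] turn 0.2
```

View pics/z5.png

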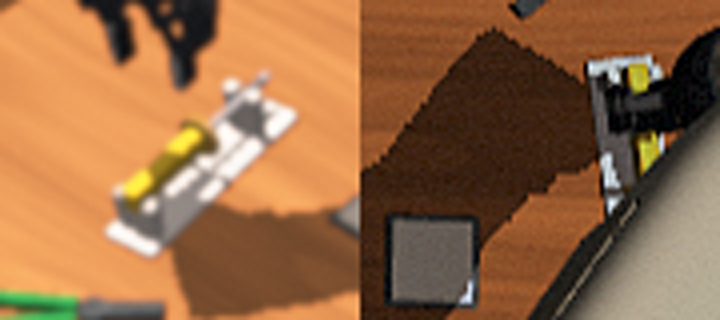

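The crops show the fingers straddling the yellow handle clear of the forks, at the right spot to grip.

send_rows([
  [0.6,0,-3,40,0],
  [0.6,0,-3,80,0],
  [0.6,0,-3,115,0],
  [0.6,0,-3,115,0],
  [0,0,-3,115,0],
  [0,0,-3,115,0],
  [0,0,-3,115,0],
  [0,0,-3,115,0],
])

```text
time: 14.1
tool_pos: [0.5736, -0.3217, 0.0503]
orientation: [0.002, -0.058, 0.998, -0.001]
contact_force: [-0.3, 0.5, 6.0]
opening: 0.178
grip_force: 41.6
```

send_rows([
  [0,0,0,0,0],
  [0,0,0,0,0],
  [0,0,0,-10,0],
  [0,0,0,-40,0],
  [0,0,0,-80,0],
  [0,0,0,-120,0],
  [0,0,0,-160,0],
  [0,0,0,-160,0],
])

```text
time: 14.77
tool_pos: [0.5742, -0.322, 0.2178]
orientation: [0.005, -0.058, 0.998, -0.004]
contact_force: [0.9, -0.2, -0.4]
opening: 0.18
grip_force: 40.8
```

```bash
rm log.json; sed -i 's/else \[\[.*$/else []/; s/p=np.array(.*$/p=np.array([572.2,-317.1,163.1]);ps=186.7/' d.py; python3 d.py '0 -3 115 0;0 0 -160 0';python3 g.py 0 0 0;  python3 -c "
from h import *
a=shot('scene','s6');b=shot('top','t6')
k=cv2.resize(np.hstack([a[60:190,130:260],b[140:270,310:440]]),None,fx=3,fy=3,interpolation=2)[:,:,::-1];cv2.imwrite('pics/z6.png',k)"
```

```text
cmd [ 572.6 -320.1  208.1] 186.7
t14.8 [ 0.5742 -0.322   0.2178] psi-173.4 q [-0.64  0.45  0.21  1.32 -0.   -0.75] F [ 0.9 -0.2 -0.4] op0.18 ->  [535.2 388.2 209. ] turn None
```

View pics/z6.png

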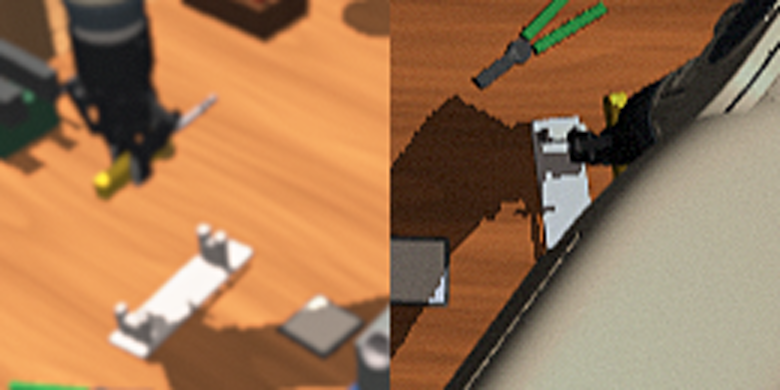

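The scene view shows the dipstick level in the fingers with its tip at (201,92), and the cradle empty.

```bash
python3 - <<'E'
from h import *
print('tip',ray('scene',201,92.3,.204))
a=cv2.imread('pics/t0.png');b=cv2.imread('pics/s0.png')
yw=np.radians(5.7);ex=np.array([np.cos(yw),np.sin(yw),0]);ey=np.array([-np.sin(yw),np.cos(yw),0]);e=np.radians(35)
ax=ex*np.cos(e)+np.array([0,0,np.sin(e)]);n2=np.cross(ax,ey)
C=np.array([.573,-.011,.15]);k=10;out=[]
for im,n,(x,y,w,h) in((a,'top',(248,175,38,58)),(b,'scene',(240,160,40,58))):
    I=cv2.resize(im[y:y+h,x:x+w],None,fx=k,fy=k,interpolation=2)
    P=lambda X:((proj(n,X)-(x,y)+.5)*k).astype(int)
    for r in(.018,.015):
        cv2.polylines(I,[np.array([P(C+r*(np.cos(t)*ey+np.sin(t)*n2)) for t in np.linspace(0,6.28,40)])],True,(255,255,255),1)
    cv2.line(I,tuple(map(int,P(C))),tuple(map(int,P(C-.101*ax))),(0,255,255),1)
    print(n,[(proj(n,C+d)-proj(n,C)).round(2) for d in([.01,0,0],[0,.01,0],[0,0,.01])]);out.append(I)
cv2.imwrite('pics/m.png',np.hstack(out))
E
```

```text
tip [ 0.43875307 -0.33707443  0.204     ]
top [array([ 0.06, -3.67]), array([-3.7 , -0.06]), array([ 0.02, -0.48])]
scene [array([-2.3 ,  2.06]), array([2.86, 1.63]), array([-0.02, -2.57])]
```

View pics/m.png

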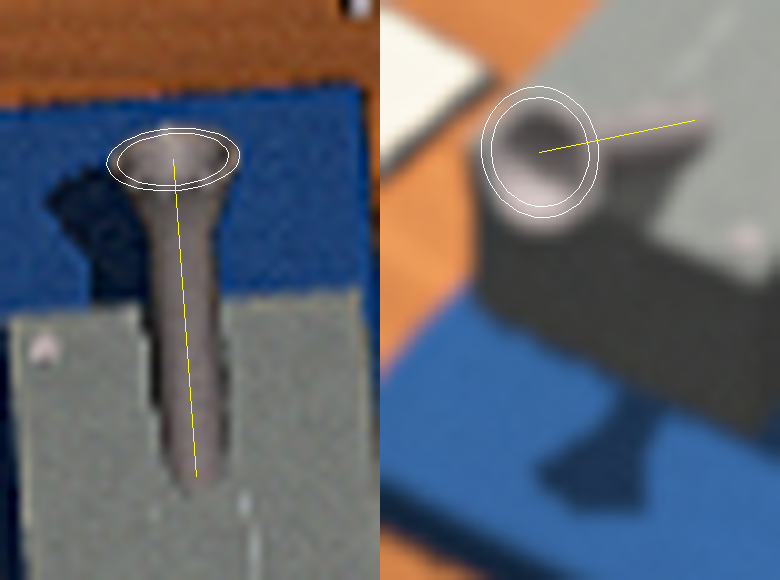

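The overlay puts the mouth within about 2 mm of (574, −11.5) mm, yaw 5.7°. The scene camera is biased about 1 px low, as it was for the drum.

The tool only points down, so the rod must pivot in the grip. I'll enter the funnel level, push the tip against the sloped upper wall, and raise the handle along an arc to 35°.

```bash
cat > w.py <<'E'
import numpy as np,sys
M=np.array([574,-11.5,150.]);yw=np.radians(5.7)
for a in sys.argv[1:]:
    s,h=map(float,a.split(',')); print(a,(M+[s*np.cos(yw),s*np.sin(yw),h+6]).round(1))
E
python3 w.py 160,-2 123,-2; python3 d.py - 733.2 4.4 154 185.7; python3 g.py 0 0 0
```

```text
160,-2 [733.2   4.4 154. ]
123,-2 [696.4   0.7 154. ]
cmd [ 572.6 -320.1  208.1] 186.7
move [-197.4  303.5   54.1] turn 1.0
t14.9 [ 0.5729 -0.3211  0.2108] psi-173.4 q [-0.64  0.45  0.2   1.31  0.   -0.75] F [-0.3  0.2 -2.7] op0.18 ->  [532.7 385.8 207.4] turn None
```

send_rows([
  [0,-30,40,0,1],
  [0,-100,100,20,1],
  [0,-100,150,20,1],
  [0,-100,150,20,1],
  [0,-100,150,20,1],
  [0,-100,150,20,1],
  [0,-100,150,20,1],
  [0,-100,150,20,1],
])

```text
time: 15.53
tool_pos: [0.6539, -0.1606, 0.1869]
orientation: [-0.001, -0.049, 0.999, 0.0]
contact_force: [-0.3, 0.2, -1.2]
opening: 0.178
grip_force: 40.7
```

send_rows([
  [0,-97,155,32,0],
  [0,-97,155,32,0],
  [0,-97,155,32,0],
  [0,-97,155,32,0],
  [0,-97,155,32,0],
  [0,-97,155,32,0],
  [0,-97,155,32,0],
  [0,-97,155,32,0],
])

```text
time: 16.2
tool_pos: [0.7354, 0.0018, 0.1555]
orientation: [-0.0, -0.048, 0.999, -0.0]
contact_force: [0.0, -0.1, -1.2]
opening: 0.184
grip_force: 40.7
```

send_rows([
  [0,0,0,0,0],
  [0,0,0,0,0],
  [0,0,0,0,0],
])

```text
time: 16.45
tool_pos: [0.7355, 0.0021, 0.156]
orientation: [0.0, -0.048, 0.999, -0.0]
contact_force: [-0.5, -0.1, -1.4]
opening: 0.177
grip_force: 40.7
```

```bash
python3 d.py '-100 150 20 1;-97 155 32 0' 733.2 4.4 154 185.7; python3 g.py .7332 .0044 .154 185.7; python3 -c "
from h import *
a=shot('scene','s7');b=shot('top','t7')
k=cv2.resize(np.hstack([a[100:230,180:330],b[100:230,200:350]]),None,fx=2.6,fy=2.6,interpolation=2)[:,:,::-1];cv2.imwrite('pics/z7.png',k)"
```

```text
cmd [735.5   4.4 156.1] 185.7
move [2.3 0.2 2.1] turn 0.0
t16.4 [0.7355 0.0021 0.156 ] psi-174.5 q [-0.11  0.62  0.35  1.3  -0.   -0.21] F [-0.5 -0.1 -1.4] op0.18 ->  [2.1 2.5 2. ] turn -0.2
```

send_rows([
  [0,10,2.4,2,0],
  [0,20,2.4,2,0],
  [0,30,2.4,2,0],
  [0,36,2.4,2,0],
  [0,39,2.4,2,0],
  [0,39,2.4,2,0],
])

```text
time: 17.05
tool_pos: [0.6963, 0.0019, 0.1539]
orientation: [0.0, -0.049, 0.999, -0.0]
contact_force: [-0.2, 0.0, -0.4]
opening: 0.183
grip_force: 40.7
```

```bash
python3 g.py .6964 .0007 .154 185.7
```

```text
t17.1 [0.6963 0.0019 0.1539] psi-174.4 q [-0.12  0.55  0.22  1.24 -0.   -0.22] F [-0.2  0.  -0.4] op0.18 ->  [ 0.  -1.2 -0.1] turn -0.1
```

send_rows([
  [0,2,-1,0,0],
  [0,4,-1,0,0],
  [0,6,-1,0,0],
  [0,7,-1,0,0],
], squeeze=30)

```text
time: 17.38
tool_pos: [0.6911, 0.0004, 0.1537]
orientation: [0.002, -0.049, 0.999, -0.0]
contact_force: [9.5, 1.2, -2.6]
opening: 0.183
grip_force: 40.6
```

send_rows([
  [0,1,0,-3,0],
  [0,1.5,0,-6,0],
  [0,2,0,-9,0],
  [0,2,0,-12,0],
  [0,2.5,0,-14.5,0],
  [0,2.5,0,-14.5,0],
])

```text
time: 17.88
tool_pos: [0.689, 0.0003, 0.1688]
orientation: [0.002, -0.049, 0.999, -0.0]
contact_force: [7.5, 1.2, -2.3]
opening: 0.178
grip_force: 40.1
```

send_rows([
  [0,0.6,0,-4,0],
  [0,1.6,0,-8,0],
  [0,2.9,0,-12,0],
  [0,4.2,0,-16,0],
  [0,5.7,0,-19,0],
  [0,7,0,-22,0],
  [0,7,0,-22,0],
])

```text
time: 18.47
tool_pos: [0.682, -0.0005, 0.1912]
orientation: [0.002, -0.049, 0.999, -0.0]
contact_force: [7.3, 1.3, -1.7]
opening: 0.182
grip_force: 40.0
```

```bash
python3 g.py .690 0 .19;python3 -c "
from h import *
a=shot('scene','s8');b=shot('top','t8')
k=cv2.resize(np.hstack([a[110:230,190:310],b[110:230,220:340]]),None,fx=3.2,fy=3.2,interpolation=2)[:,:,::-1];cv2.imwrite('pics/z8.png',k)"
```

```text
t18.5 [ 6.820e-01 -5.000e-04  1.912e-01] psi-174.4 q [-0.12  0.51  0.24  1.3   0.   -0.22] F [ 7.3  1.3 -1.7] op0.18 ->  [-8.  -0.3  1.2] turn None
```

View pics/z8.png

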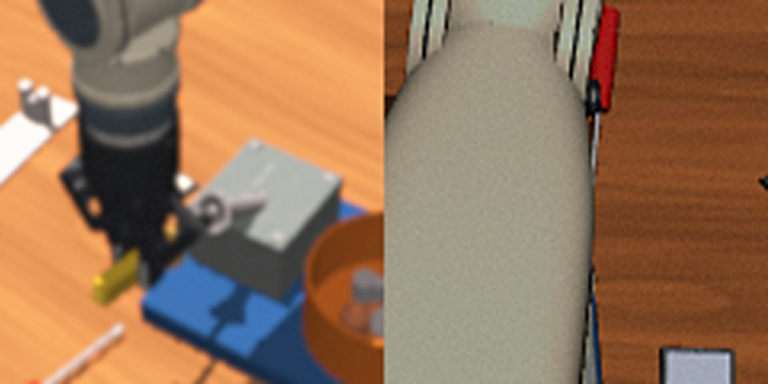

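The scene crop shows the rod's tip in the funnel mouth near (256,175) and the yellow handle end near (220,200). The drum's contents are intact. I'll check the tilt from the handle end.

```bash
python3 - <<'E'
from h import *
G=np.array([.682,-.0005,.1852]);yw=np.radians(5.6);ex=np.array([np.cos(yw),np.sin(yw),0])
for th in(0,10,20,30):
    t=np.radians(th);d=ex*np.cos(t)+[0,0,np.sin(t)]
    print(th,'handle end',proj('scene',G+.049*d).round(1),'collar',proj('scene',G-.045*d).round(1),'tip',proj('scene',G-.135*d).round(1))
im=cv2.imread('pics/s8.png');h=cv2.cvtColor(im,cv2.COLOR_BGR2HSV);m=cv2.inRange(h,(20,120,80),(34,255,255));m[:190]=0;m[215:]=0;m[:,:215]=0;m[:,250:]=0
ys,xs=np.nonzero(m);print(xs.min(),xs.max(),ys.min(),ys.max());
for x in range(xs.min(),xs.max()+1,2): print(x,ys[xs==x].mean().round(1),end='; ')
E
```

```text
0 handle end [220.3 203.2] collar [241.8 180.1] tip [260.5 160. ]
10 handle end [220.3 200.8] collar [241.7 182.4] tip [260.1 166.6]
20 handle end [220.6 198. ] collar [241.3 184.8] tip [258.9 173.7]
30 handle end [221.2 195. ] collar [240.7 187.5] tip [256.9 181.2]
219 233 190 204
219 199.5; 221 200.0; 223 199.0; 225 197.5; 227 195.5; 229 194.5; 231 193.5; 233 190.5;
```

send_rows([
  [0,2,0,-4,0],
  [0,4.5,0,-8,0],
  [0,7,0,-11,0],
  [0,9.5,0,-14,0],
  [0,12,0,-17,0],
  [0,13,0,-18,0],
  [0,13,0,-18,0],
])

```text
time: 19.15
tool_pos: [0.6682, -0.0019, 0.2087]
orientation: [0.001, -0.049, 0.999, -0.0]
contact_force: [5.6, -0.3, -0.9]
opening: 0.175
grip_force: 40.1
```

send_rows([
  [0,2.5,0,-2.5,0],
  [0,5,0,-5,0],
  [0,7.5,0,-6.5,0],
  [0,9.5,0,-7.5,0],
  [0,10,0,-7.5,0],
  [0,10,0,-7.5,0],
])

```text
time: 19.65
tool_pos: [0.6574, -0.0028, 0.2152]
orientation: [-0.0, -0.049, 0.999, 0.0]
contact_force: [3.0, 0.3, -2.9]
opening: 0.182
grip_force: 40.0
```

send_rows([
  [0,3.3,0,2.3,0],
  [0,6.6,0,4.6,0],
  [0,9.8,0,6.9,0],
  [0,13.1,0,9.2,0],
  [0,16.4,0,11.5,0],
  [0,16.4,0,11.5,0],
])

```text
time: 20.15
tool_pos: [0.64, -0.0044, 0.2033]
orientation: [-0.001, -0.049, 0.999, 0.0]
contact_force: [0.8, -1.3, -4.4]
opening: 0.176
grip_force: 39.9
```

send_rows([
  [0,4,0,3,0],
  [0,8,0,6,0],
  [0,12,0,9,0],
  [0,16,0,12,0],
  [0,20,0,14.7,0],
  [0,20,0,14.7,0],
])

```text
time: 20.65
tool_pos: [0.62, -0.0063, 0.1887]
orientation: [-0.001, -0.049, 0.999, 0.0]
contact_force: [1.0, 0.4, -2.2]
opening: 0.18
grip_force: 40.1
```

Nearly seated; about 11 mm remain. I'll push gently until the force rises.

send_rows([
  [0,2,0,1.4,0],
  [0,4,0,2.8,0],
  [0,6,0,4.2,0],
  [0,7.5,0,5.2,0],
  [0,7.5,0,5.2,0],
])

```text
time: 21.07
tool_pos: [0.6133, -0.0071, 0.1839]
orientation: [-0.0, -0.049, 0.999, 0.0]
contact_force: [-0.0, -0.0, -1.3]
opening: 0.178
grip_force: 40.2
```

send_rows([
  [0,1,0,0.7,0],
  [0,2,0,1.4,0],
  [0,2,0,1.4,0],
])

```text
time: 21.32
tool_pos: [0.6116, -0.0073, 0.1826]
orientation: [-0.0, -0.049, 0.999, 0.0]
contact_force: [0.6, 0.1, -1.5]
opening: 0.179
grip_force: 40.2
```

send_rows([
  [0,1,0,0.7,0],
  [0,2,0,1.4,0],
  [0,3,0,2.1,0],
  [0,3,0,2.1,0],
])

```text
time: 21.65
tool_pos: [0.6085, -0.0076, 0.1804]
orientation: [-0.0, -0.049, 0.999, 0.0]
contact_force: [-0.5, 0.5, -1.8]
opening: 0.18
grip_force: 40.2
```

send_rows([
  [0,0.8,0,0.6,0],
  [0,1.6,0,1.1,0],
  [0,1.6,0,1.1,0],
])

```text
time: 21.9
tool_pos: [0.6076, -0.0077, 0.1799]
orientation: [0.001, -0.049, 0.999, -0.0]
contact_force: [3.0, 0.6, 0.3]
opening: 0.181
grip_force: 40.6
```

send_rows([
  [0,1,0,0.7,0],
  [0,2,0,1.4,0],
  [0,2.5,0,1.8,0],
  [0,2.5,0,1.8,0],
])

```text
time: 22.23
tool_pos: [0.6072, -0.0078, 0.1799]
orientation: [0.004, -0.049, 0.999, -0.0]
contact_force: [8.8, 3.2, 8.3]
opening: 0.18
grip_force: 41.6
```

Seated: the force rose to about 12 N along the axis with no further motion. Next I'll draw it back along the axis to near the mouth, then level the rod over the funnel's lower lip.

send_rows([
  [0,1,0,0.7,0],
  [0,1,0,0.7,0],
  [0,-2,0,-1.4,0],
  [0,-2,0,-1.4,0],
])

```text
time: 22.57
tool_pos: [0.6074, -0.0078, 0.1799]
orientation: [0.001, -0.049, 0.999, -0.0]
contact_force: [4.0, 1.1, 7.0]
opening: 0.177
grip_force: 41.3
```

send_rows([
  [0,-8,0,-5.6,0],
  [0,-16,0,-11.2,0],
  [0,-24,0,-16.8,0],
  [0,-32,0,-22.4,0],
  [0,-40,0,-28,0],
  [0,-40,0,-28,0],
])

```text
time: 23.07
tool_pos: [0.6471, -0.0039, 0.2069]
orientation: [-0.0, -0.049, 0.999, -0.0]
contact_force: [-0.5, -0.6, -1.1]
opening: 0.179
grip_force: 40.2
```

```bash
python3 w.py 98,70 124,-8.3; python3 g.py .6715 -.0018 .226
```

```text
98,70 [671.5  -1.8 226. ]
124,-8.3 [697.4   0.8 147.7]
t23.1 [ 0.6471 -0.0039  0.2069] psi-174.4 q [-0.14  0.44  0.17  1.3  -0.   -0.23] F [-0.5 -0.6 -1.1] op0.18 ->  [-24.5  -0.3 -19.1] turn None
```

send_rows([
  [0,-8,0,-5.6,0],
  [0,-16,0,-11.2,0],
  [0,-24,0,-17,0],
  [0,-24,0,-17,0],
])

```text
time: 23.4
tool_pos: [0.6707, -0.0016, 0.2239]
orientation: [-0.0, -0.049, 0.999, -0.0]
contact_force: [-0.2, -0.2, -0.7]
opening: 0.184
grip_force: 40.2
```

send_rows([
  [0,-5,0,7,0],
  [0,-10,0,15,0],
  [0,-14,0,23,0],
  [0,-18,0,32,0],
  [0,-18,0,32,0],
])

```text
time: 23.82
tool_pos: [0.688, 0.0004, 0.1891]
orientation: [-0.002, -0.049, 0.999, 0.0]
contact_force: [0.4, -0.0, 0.1]
opening: 0.179
grip_force: 39.3
```

```bash
cat > tilt.py <<'E'
from h import *
import sys
s=status.sense();G=np.array(s['tool_pos'])-[0,0,.006];print(np.round(G,4),np.round(s['contact_force'],1))
im=viewer.read_camera('scene');cv2.imwrite('pics/last.png',im[:,:,::-1])
yw=np.radians(5.6);ex=np.array([np.cos(yw),np.sin(yw),0])
for th in(-10,0,10,20,35):
    t=np.radians(th);d=ex*np.cos(t)+[0,0,np.sin(t)]
    e=proj('scene',G+.049*d);c=proj('scene',G+.02*d);k=proj('scene',G-.045*d);tp=proj('scene',G-.135*d);print(th,'end',e.round(1),'slope',((e-c)[1]/(e-c)[0]).round(2),'collar',k.round(1),'tip',tp.round(1))
h=cv2.cvtColor(im,cv2.COLOR_RGB2HSV);m=cv2.inRange(h,(20,120,70),(34,255,255))
g=proj('scene',G);b=np.zeros_like(m);x,y=g.astype(int);b[y-30:y+30,x-32:x+32]=m[y-30:y+30,x-32:x+32]
n,l,st,ce=cv2.connectedComponentsWithStats(b)
for i in range(1,n):
    if st[i,4]>6:
        ys,xs=np.nonzero(l==i);f=cv2.fitLine(np.float32(np.c_[xs,ys]),2,0,.01,.01).ravel();print(st[i],ce[i].round(1),'slope',(f[1]/f[0]).round(2))
print('G px',g)
E
python3 tilt.py
```

```text
[6.880e-01 4.000e-04 1.831e-01] [ 0.4 -0.   0.1]
-10 end [219.4 207.4] slope -1.3 collar [240.3 180.3] tip [259. 156.]
0 end [219.  205.4] slope -1.08 collar [240.6 182.2] tip [259.4 161.9]
10 end [219. 203.] slope -0.86 collar [240.5 184.4] tip [259.  168.5]
20 end [219.3 200.2] slope -0.64 collar [240.2 186.9] tip [257.8 175.6]
35 end [220.4 195.6] slope -0.26 collar [239.1 190.8] tip [254.7 186.9]
[217 190  15  17 135] [224.7 198.7] slope -0.99
G px [230.51577481 193.02383082]
```

The handle end fits about 20° of tilt, so the rod is pivoting as planned. I'll continue to level.

send_rows([
  [0,-2.5,0,8,0],
  [0,-4.5,0,16,0],
  [0,-6,0,23,0],
  [0,-7,0,30,0],
  [0,-8,0,36,0],
  [0,-8,0,40,0],
  [0,-8,0,40,0],
  [0,-8,0,40,0],
])

```text
time: 24.53
tool_pos: [0.6959, 0.0011, 0.1516]
orientation: [-0.0, -0.049, 0.999, 0.0]
contact_force: [-0.8, 0.5, -0.4]
opening: 0.179
grip_force: 38.8
```

```bash
python3 tilt.py
```

```text
[0.6959 0.0011 0.1456] [-0.8  0.5 -0.4]
-10 end [218.5 218.9] slope -1.32 collar [239.  191.9] tip [257.3 167.7]
0 end [218.1 217. ] slope -1.1 collar [239.3 193.7] tip [257.8 173.3]
10 end [218.1 214.7] slope -0.89 collar [239.2 195.8] tip [257.4 179.7]
20 end [218.4 212. ] slope -0.67 collar [238.9 198.2] tip [256.2 186.5]
35 end [219.5 207.6] slope -0.3 collar [237.9 202. ] tip [253.2 197.4]
[216 202  15  20 138] [224.2 211.8] slope -1.4
G px [229.40074599 204.59990599]
```

send_rows([
  [0,0,0,2,0],
  [0,0,0,4,0],
  [0,0,0,4,0],
  [0,0,0,4,0],
])

```text
time: 24.92
tool_pos: [0.6963, 0.0011, 0.1482]
orientation: [0.0, -0.049, 0.999, -0.0]
contact_force: [0.3, 0.3, 1.7]
opening: 0.181
grip_force: 39.2
```

```bash
cat > off.py <<'E'
from h import *
def an(f,G,yw):
    im=cv2.imread(f'pics/{f}.png');h=cv2.cvtColor(im,cv2.COLOR_BGR2HSV);m=cv2.inRange(h,(20,120,70),(34,255,255))
    yw=np.radians(yw);ex=np.array([np.cos(yw),np.sin(yw),0]);G=np.array(G);g=proj('scene',G);b=np.zeros_like(m);x,y=g.astype(int);b[y-30:y+30,x-32:x+32]=m[y-30:y+30,x-32:x+32]
    n,l,st,ce=cv2.connectedComponentsWithStats(b);i=1+st[1:,4].argmax()
    print(f,'blob',st[i],'cent-end0',(ce[i]-proj('scene',G+.049*ex)).round(2),'BL-end0',np.round([st[i,0],st[i,1]+st[i,3]]-proj('scene',G+.049*ex),2))
if __name__=='__main__':
    an('s7',[.7355,.0021,.150],5.6);an('s8',[.682,-.0005,.1852],5.6)
    s=status.sense();im=shot('scene','s9');print(s['tool_pos'],s['contact_force']);an('s9',np.array(s['tool_pos'])-[0,0,.006],5.6)
E
python3 off.py
```

```text
s7 blob [207 210  14  19 126] cent-end0 [ 6.83 -6.33] BL-end0 [-0.58  3.11]
s8 blob [219 188  15  17 134] cent-end0 [ 5.86 -7.06] BL-end0 [-1.32  1.76]
[0.69625051 0.00107356 0.14819623] [0.27850337 0.26072727 1.71488854]
s9 blob [216 203  15  20 140] cent-end0 [ 5.91 -4.81] BL-end0 [-2.15  5.06]
```

send_rows([
  [0,-5,0,-1,0],
  [0,-14,0,-3,0],
  [0,-24,0,-4,0],
  [0,-34,0,-5,0],
  [0,-43,0,-5,0],
  [0,-43,0,-5,0],
])

```text
time: 25.47
tool_pos: [0.7404, 0.0054, 0.1523]
orientation: [0.0, -0.049, 0.999, 0.0]
contact_force: [-0.1, -0.3, -1.5]
opening: 0.182
grip_force: 38.8
```

send_rows([
  [0,0,-20,-15,0],
  [0,0,-45,-30,0],
  [0,0,-70,-50,0],
  [0,0,-95,-60,0],
  [0,0,-120,-60,0],
  [0,0,-145,-60,0],
  [0,0,-145,-60,0],
  [0,0,-145,-60,0],
])

```text
time: 26.13
tool_pos: [0.7529, -0.1407, 0.2123]
orientation: [-0.0, -0.048, 0.999, 0.0]
contact_force: [0.0, 1.0, -1.0]
opening: 0.179
grip_force: 38.8
```

```bash
python3 g.py .609 -.157 .15 185.6;python3 tilt.py
```

```text
t26.1 [ 0.7529 -0.1407  0.2123] psi-174.5 q [-0.29  0.67  0.59  1.49  0.   -0.39] F [ 0.  1. -1.] op0.18 ->  [144.7  -2.5  62.4] turn -0.1
[ 0.7529 -0.1407  0.2063] [ 0.  1. -1.]
-10 end [159.7 190.2] slope -1.16 collar [182.5 163.8] tip [202.8 140.3]
0 end [158.9 188.1] slope -0.92 collar [183.  165.8] tip [204.1 146.4]
10 end [158.5 185.6] slope -0.71 collar [183.2 168.1] tip [204.5 153.1]
20 end [158.5 182.7] slope -0.49 collar [183.1 170.6] tip [203.9 160.4]
35 end [159.4 178.1] slope -0.15 collar [182.3 174.6] tip [201.4 171.7]
[150 174  23  23 171] [164.1 185. ] slope -1.06
[139 187   8   1   8] [142.5 187. ] slope 0.0
G px [171.76434274 176.209341  ]
```

```bash
cat > rod.py <<'E'
from h import *
import sys
x0,y0,x1,y1=map(int,sys.argv[1:5])
im=cv2.imread('pics/last.png');h=cv2.cvtColor(im,cv2.COLOR_BGR2HSV)
m=cv2.inRange(h,(0,0,90),(180,int(sys.argv[5]),255));b=np.zeros_like(m);b[y0:y1,x0:x1]=m[y0:y1,x0:x1]
n,l,st,ce=cv2.connectedComponentsWithStats(b)
for i in range(1,n):
    if st[i,4]>5:
        ys,xs=np.nonzero(l==i);f=cv2.fitLine(np.float32(np.c_[xs,ys]),2,0,.01,.01).ravel();print(st[i],ce[i].round(1),'slope',(f[1]/f[0]).round(2))
E
python3 rod.py 183 125 222 185 70; sed 's/last/s6/' rod.py>r6.py; python3 r6.py 185 80 220 130 70
```

```text
[183 135  31  31 425] [197.4 150.2] slope -1.01
[189  93  12  10  29] [193.8  97.6] slope -0.75
```

send_rows([
  [0,30,-2,0,0],
  [0,60,-2,10,0],
  [0,90,-2,12,0],
  [0,120,-2,12,0],
  [0,145,-2,12,0],
  [0,145,-2,12,0],
  [0,145,-2,12,0],
])

```text
time: 26.77
tool_pos: [0.6082, -0.1542, 0.2021]
orientation: [0.001, -0.049, 0.999, -0.0]
contact_force: [-0.1, 0.1, -0.6]
opening: 0.178
grip_force: 38.8
```

```bash
python3 tilt.py; python3 rod.py 222 60 290 140 70
```

```text
[ 0.6082 -0.1542  0.1961] [-0.1  0.1 -0.6]
-10 end [196.4 159.5] slope -1.18 collar [216.3 136.1] tip [234.3 115. ]
0 end [195.9 157.4] slope -0.93 collar [216.7 138.1] tip [235.  121.1]
10 end [195.7 154.9] slope -0.69 collar [216.7 140.3] tip [234.9 127.7]
20 end [195.9 152.2] slope -0.46 collar [216.5 142.8] tip [234.1 134.7]
35 end [196.8 147.8] slope -0.06 collar [215.6 146.6] tip [231.4 145.6]
[195 144  14  19 118] [201.8 153.5] slope -1.4
G px [206.95730682 147.1311142 ]
[226 123  10  10  27] [230.2 127. ] slope -0.97
```

```bash
python3 - <<'E'
from h import *
print('tip now',ray('scene',235,123-.5,.196), 'tile scene',ray('scene',236.8,167.2,.008))
G=np.array([.573,-.3212,.2050]);
for th in(0,3,6):
    t=np.radians(th);y=np.radians(6.6);d=np.array([np.cos(t)*np.cos(y),np.cos(t)*np.sin(y),np.sin(t)]);print(th,proj('scene',G-.135*d))
E
python3 g.py .609 -.157 .114 185.6
```

```text
tip now [ 0.47871794 -0.1631581   0.196     ] tile scene [ 0.47628659 -0.16770363  0.008     ]
0 [201.01997449  92.09343897]
3 [201.20815068  94.01716783]
6 [201.32364177  95.98056847]
t26.8 [ 0.6092 -0.1543  0.2018] psi-174.3 q [-0.38  0.41  0.11  1.27  0.   -0.48] F [ 0.1  0.5 -1.8] op0.18 ->  [ 0.6 -2.6 87.8] turn 0.1
```

send_rows([
  [0,2,-4,20,0],
  [0,2,-4,45,0],
  [0,2,-4,70,0],
  [0,2,-4,84,0],
  [0,2,-4,88,0],
  [0,2,-4,88,0],
])

```text
time: 27.32
tool_pos: [0.6079, -0.1587, 0.1117]
orientation: [-0.001, -0.05, 0.999, 0.001]
contact_force: [-1.2, -0.6, -1.0]
opening: 0.179
grip_force: 38.8
```

send_rows([
  [0,0,0,0,0],
  [0,0,0,0,0],
  [0,0,0,0,0],
  [0,0,0,0,0],
  [0,0,0,0,0],
  [0,0,0,0,0],
])

```text
time: 27.82
tool_pos: [0.6076, -0.1595, 0.1135]
orientation: [0.0, -0.049, 0.999, -0.0]
contact_force: [0.1, -0.0, -0.5]
opening: 0.181
grip_force: 38.8
```

```bash
python3 tilt.py; python3 rod.py 215 110 262 172 70
python3 - <<'E'
from h import *
im=cv2.imread('pics/last.png');h=cv2.cvtColor(im,cv2.COLOR_BGR2HSV)
for n,b in(('finial',cv2.inRange(h,(0,90,60),(9,200,255))),('grey',cv2.inRange(h,(0,0,90),(180,60,255))),('brass',cv2.inRange(h,(21,90,80),(34,255,255)))):
    k=b[180:232,286:342];c=cv2.connectedComponentsWithStats(k);print(n,[(s.tolist()) for s in c[2][1:] if s[4]>8])
E
```

```text
[ 0.6076 -0.1595  0.1075] [ 0.1 -0.  -0.5]
-10 end [198.5 181. ] slope -1.21 collar [217.3 158.2] tip [234.3 137.6]
0 end [198.  179.1] slope -0.98 collar [217.7 160. ] tip [235. 143.]
10 end [197.9 176.9] slope -0.75 collar [217.7 162. ] tip [234.9 149. ]
20 end [198.1 174.4] slope -0.53 collar [217.5 164.2] tip [234.1 155.5]
35 end [199.  170.3] slope -0.15 collar [216.7 167.8] tip [231.6 165.6]
[197 167  13  17 105] [203.3 175.3] slope -1.27
G px [208.47016981 168.95147586]
[215 111   2   9  16] [215.4 115.4] slope 22.39
[223 145  12  12  30] [228.4 151.5] slope -1.08
[223 159  28  13 241] [236.7 166.4] slope -0.03
[253 162   9  10  42] [257.7 168.4] slope -1.15
finial [[14, 18, 9, 8, 15], [11, 28, 10, 7, 31], [37, 37, 16, 15, 25]]
grey [[15, 14, 27, 22, 243]]
brass [[27, 25, 15, 11, 120]]
```

```bash
python3 -c "
from rig import hand_in;print(hand_in())"
```

```text
the job is handed in; nothing more can be done
None
```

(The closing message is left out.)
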